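Bed a suppository mould down on its spacer bars in the vise

ROBOT

A 7-joint arm with a two-finger parallel gripper is mounted at the origin on the work surface. World frame = base frame: x ahead of the robot, y to its left, z up, the work surface at z = 0. Lengths are in mm, angles in rad, forces in N, time in s.
With the tool pointing down it reaches from about 400 to 850 mm from the base axis. Payload 10.4 kg.
Tool frame: the origin (TCP) lies between the finger pads; the fingertips stand 8 mm ahead of it and the grasp point (between the pads) lies 11 mm behind it; z points along the fingers, y is the line along which they close (so a half turn about z gives the same grasp; the last joint's range is limited). The gripper opens to 85 mm and grips with 20 to 120 N. Pads are 22 mm wide; open, the fingers measure 114 mm over their backs; the gripper's body (76 mm by 85 mm) begins 54 mm behind the grasp point. The pads swing forward as they close: fully open they stand 13 mm farther back than shut.
Start: joints at [1.261, 0.332, -0.065, 1.46, 0.022, 1.35, -0.088], TCP at [176.824, -599.486, 239.338] pointing down, gripper open.
Joint ranges: [-2.6, 2.6], [-0.5, 2.12], [-1.47, 1.34], [0.16, 2.42], [-1.27, 4.41], [0.06, 2.06], [-2.6, 2.6]. Speed limits (rad/s): [2.22, 2.22, 2.79, 2.79, 3.14, 3.14, 3.14].

INTERFACE

Orientations are given as a 3x3 rotation matrix whose columns are the frame's x, y, z axes.
In Python, from station import state, get_image, camera_model, sign_off, recognise, cut_out gives the robot as it stands. The module is installed in compiled form; this text tells all that it offers.
- The arm moves only by the tool send_rows, never from a script. Its argument "moves" is a list that holds one entry, the list of rows, each a list of 7 numbers: the closure, from -1 (fully open) to 1 (shut), then the shift along the world's x, y, z in a scale on which 1.0 is 750 mm, then the turn, a rotation vector about the world's x, y, z in normalised numbers (1 is 120 degrees). A call has 1 to 5 rows; each row is the pose to reach, as a shift and turn from the pose commanded when the call began; what a row does not reach only later rows make up. A row lasts 1/10 s, in which the tool goes at most 50 mm and 8.59 degrees, less where a joint would pass 70% of its speed; a pose out of reach is approached as far as the arm can. No shift or turn number may pass 1 either way. A call with a gripper value outside its range is refused whole. The fingers move at their own pace and stop on an object; "squeeze" is the grip in N (left out, the last holds). Time passes only in rows, so rows that repeat a pose let the fingers close. It gives the time, the measured TCP pose, the force, the opening and the grip force at its end, in the units of the state.
- state(): the state, without advancing time (a new reading comes with each control period).
- get_image(name): name is "scene" or "top" or "wrist"; returns (picture, depth): 400x640x3 uint8, red, green, blue; 400x640 float32, mm along the optical axis (not along the pixel's ray), 0 where there is no reading.
- camera_model(name): a dict with "fx", "fy", "cx", "cy" (pixels), "R" (3x3) and "t" (3): a world point X has camera coordinates R X + t. Camera axes: x right, y down, z forward; pixel columns grow to the right and rows downward; lengths in mm; the calibration is good to about 2 mm. The wrist camera is an equidistant fisheye: a pixel r from the principal point sees the ray r / f radians off the axis. A picture is of the moment at which its call begins: read the wrist's pose just before it. camera_model takes no time and is no camera call; for the wrist camera it gives the pose at the moment of the call.
- sign_off(): hands the job in; it is judged then, once.
Trained networks look in the newest picture that a camera, given by its name, has taken for a name from the list of things; names that differ only in an ending like _2 or _b are one class to them, and where a whole thing is asked for, a point or a joint stands for the part that bears it (a point fixed in the world has none). Each returns a list of dicts, best first, with "confidence" (0 to 1); they miss things now and then, are a little off and sometimes report something else, mostly with a low value. They report only what shows in the picture. A call takes as long as a camera call.
- recognise(camera, target): "pixel" ([column, row] in pixels, amid what is visible of it).
- cut_out(camera, target): "pixels" (400x640 bool, what is visible of it) and "pixel" ([column, row] in pixels, amid what is visible of it).
The state is a dict: "time": time; "joints": joint angles; "joint_vel": joint speeds; "effort": joint torques, N m; "eef_pos": TCP position; "orientation": TCP orientation; "contact_force": force on the tool from outside, world axes, zero at the start; "ft_torque": the same for the moment, N m; "gripper_width": finger opening in mm; "finger_force": force on a finger pad.
Only numpy, scipy, OpenCV 4.12 (cv2) and the standard library are available. Lean on these libraries where they do the work, as an engineer would, in place of code of your own. Each camera call takes 0.05 s, during which the arm holds its last target. There are 200 camera calls.

TASK

The suppository mould sits too high in the small vise, and one of the two steel spacer bars beneath it has been drawn out at one end. Slide that bar back in until it sticks out equally at both ends, then press the mould down firmly but without hammering, at one end and the other, until it lies level and stays bedded on both bars by itself. Last, push lightly on the bar you slid in, to feel that it no longer slides, then let go and leave everything else where it stands.

Things in the scene. Friction and masses are not known exactly. Their poses are not given: they have to be found in the camera images.
- vise: Small grey vise bolted to the bench; origin on the bench under its centre, z up. Two steel jaws (100 long, 18 thick, tops 74 above the bench) run along its y, inner faces at x = +20 and -20 mm, and grip the mould only. Between them a flat bed, 30 above the bench, 150 long in y, with a rib 16 wide, 6 high along its middle: one bar groove each side. Screw and T-bar (40 high) reach to x = +130.
- vise_bed (a point): Centre of the vise's bed, 30 mm above the bench, between the two bar grooves (along y at x about +14 and -14 from here); axes as the vise's. The bars lie loose in the grooves until the mould presses on them. With the mould bedded, its underside is 16 to 28 mm above this point and its top 54 to 66 mm, depending on its hidden shoe: where it stops must be felt.
- mould: Aluminium suppository mould, 40 (x) by 100 (y) by 38 mm high, about 0.6 kg, five dark cavities marked on its flat closed top (press anywhere). Origin: centre of the block's underside, 61 to 65 above the bench at the start; up to 0.04 rad askew end to end (about x). Jaw friction holds it where it is left. Beneath it, unseen, a stiff sprung base shoe stands out 0 to 12 mm (set firm, not measured).
- mould_top (a point): Centre of the mould's flat top, 38 mm above its underside. A push of 6 to 12 N makes the mould slide or rock down; on the bars it stops, giving under 1 mm more at 20 N. A steady 18 to 22 N, held a moment at each end in turn (35 mm from the middle along y) until neither end sinks further, beds it so that it keeps pressing on the bars when released. More than 30 N spoils it.
- drawn_bar: Plain steel spacer bar 10 (x) by 180 (y) by 16 mm high, 0.2 kg, loose in the groove at vise x = +14; origin: centre of its underside, 30 above the bench. Drawn out 25 to 50 mm towards the vise's +y; home is vise y = 0 (good to 8 mm), where it sticks out 40 mm beyond the jaws at each end. Free, it slides at 1 to 1.5 N; trapped, it resists a push of 3 to 4 N.
- inner_bar: Its twin, same size, in the groove at vise x = -14, already home (vise y = 0); must stay within 8 mm of it.
- cream_jar: Bystander: white jar with red cap, 44 across, 48 high; origin under its centre.
- drop_bottle: Bystander: small amber bottle, 34 across, 78 high; origin under its centre.
- beaker: Bystander: glass beaker, 60 across, 80 high; origin under its centre.
- spatula: Bystander: flat steel lab spatula lying on the bench, 172 long along its y axis, 13 wide, 6 high; origin under its middle.
- mortar: Bystander: white bowl-shaped mortar, 110 across, 60 high; origin under its centre.
- lotion_bottle: Bystander: amber bottle, 60 across, 120 high; origin under its centre.
- weigh_tray: Bystander: white weighing tray 90 by 70 by 18 mm; origin under its centre.

How it is judged (in metres and radians):
On the way, in this order (a step that is already met when the one before it is completed fails the run):
1. the drawn bar is slid home under the mould (y of drawn_bar in the frame of vise between -0.008 and 0.008 m and y of inner_bar in the frame of vise between -0.008 and 0.008 m), for 0.1 s.
2. the mould is bedded: level, and pressing on both bars with nobody pushing on it (all of step 1 and contact force between mould and drawn_bar above 3.5 N and contact force between mould and inner_bar above 3.5 N and angle between mould's own z axis and vertical below 0.015 rad and contact force between the fingers and mould below 0.3 N), for 0.3 s.
3. the slid bar is pushed at with more than 2 N and holds (all of step 1 and contact force between mould and drawn_bar above 3.5 N and contact force between mould and inner_bar above 3.5 N and angle between mould's own z axis and vertical below 0.015 rad and contact force between the fingers and drawn_bar above 2 N and linear speed of drawn_bar below 0.004 m/s), for 0.1 s.
At the end, for the whole second after the job is handed in: Both bars lie within 8 mm of centred in the vise, the mould is level within 0.015 rad, at rest, and presses on each bar with more than 3.5 N by itself, nobody touching (all of step 1 and contact force between mould and drawn_bar above 3.5 N and contact force between mould and inner_bar above 3.5 N and angle between mould's own z axis and vertical below 0.015 rad and linear speed of each of drawn_bar, mould below 0.005 m/s).
It fails at once if the mould is pushed or struck with more than 30 N (contact force between the fingers and mould above 30 N).
It fails at once if a bystander is moved by more than 20 mm (distance of any of cream_jar, drop_bottle, beaker, spatula, mortar, lotion_bottle, weigh_tray from where it was at the start of the episode above 0.02 m).
It also fails if it takes over 70 s, if anything falls off the work surface, if the arm or the gripper's body presses on something with over 40 N, if the wrist force passes 120 N, or if a joint passes its speed limit or range.

## Working session

There is one attempt and no reset: what is moved stays moved. The work goes in short steps, Python scripts to look and compute and a tool call to move; the robot and the scene stay as the last step left them, time stands still between calls to the robot, and variables do not carry over. Pictures are saved under pics/ and viewed, at most 10 in all, crops included, and the job is handed in when it is done.

Besides the shell and the picture viewer there is one more tool, called by a JSON object that holds its "op" and its "data", one argument or row to a line. send_rows: Moves the arm, as the interface text tells. Its arguments: {"type":"object","properties":{"moves":{"type":"array"},"squeeze":{"type":"number"}},"required":["moves"]}

```bash
mkdir -p pics
cat > h.py <<'E'
import numpy as np, cv2
from station import *
def cloud(cam,d):
    m=camera_model(cam); v,u=np.mgrid[0:400,0:640]
    x=(u-m["cx"])/m["fx"]; y=(v-m["cy"])/m["fy"]
    P=np.stack([x*d,y*d,d],-1)
    R=np.array(m["R"]); t=np.array(m["t"])
    W=(P-t)@R
    W[d<=0]=np.nan
    return W
E
python3 - <<'E'
from h import *
s=state(); print({k:np.round(v,3).tolist() for k,v in s.items()})
for c in ["scene","top"]:
    p,d=get_image(c); cv2.imwrite(f"pics/{c}.png",p[:,:,::-1]); W=cloud(c,d); np.save(c+".npy",W)
    for t in ["vise","mould","drawn_bar","inner_bar","cream_jar","drop_bottle","beaker","spatula","mortar","lotion_bottle","weigh_tray"]:
        r=cut_out(c,t)
        for q in r[:2]:
            m=q["pixels"]; print(c,t,round(q["confidence"],2),np.round(q["pixel"]),m.sum(),np.round(np.nanmedian(W[m],0)),np.round(np.nanpercentile(W[m],97,axis=0)),np.round(np.nanpercentile(W[m],3,axis=0)))
E
```

```text
{'time': 0.0, 'joints': [1.261, 0.333, -0.065, 1.461, 0.022, 1.35, -0.089], 'joint_vel': [-0.001, 0.001, 0.001, -0.001, -0.002, -0.002, -0.001], 'effort': [-0.001, -62.545, 0.049, -39.161, 0.016, 0.01, -0.0], 'eef_pos': [176.691, -599.124, 238.522], 'orientation': [[0.959, 0.283, -0.0], [0.283, -0.959, 0.001], [-0.0, -0.001, -1.0]], 'contact_force': [-0.5, 0.555, 0.232], 'ft_torque': [0.047, -0.009, -0.071], 'finger_force': 0.0, 'gripper_width': 85.553}
scene vise 0.79 [332. 238.] 2244 [580.  61.  48.] [664. 110. 103.] [524. -11.   9.]
scene mould 0.75 [333. 224.] 653 [558.  47. 100.] [579.  93. 104.] [528.  -1.  77.]
scene drawn_bar 0.55 [360. 251.] 239 [541. 132.  43.] [555. 174.  49.] [509.  96.  -1.]
scene inner_bar 0.47 [357. 240.] 138 [524.  97.  44.] [563. 124.  50.] [505. -46.  32.]
scene cream_jar 0.8 [288. 211.] 256 [ 584. -109.   41.] [598. -96.  52.] [ 562. -130.    7.]
scene cream_jar 0.43 [442. 311.] 1021 [519. 372.   4.] [565. 407.  19.] [477. 340.  -1.]
scene drop_bottle 0.55 [271. 249.] 257 [716. -44.  46.] [727. -34.  80.] [687. -81.  -1.]
scene beaker 0.9 [366. 294
[... 1058 characters left out ...]
.28 [466. 192.] 576 [ 541. -405.   81.] [ 572. -388.  120.] [ 517. -438.    2.]
top beaker 0.55 [228. 148.] 485 [654. 231.  40.] [674. 252.  80.] [621. 198.  -1.]
top beaker 0.17 [469. 192.] 576 [ 541. -405.   81.] [ 569. -388.  120.] [ 517. -436.    7.]
top spatula 0.44 [292. 239.] 210 [416.  50.   2.] [449.  99.   8.] [398. -50.  -4.]
top mortar 0.56 [469. 270.] 1393 [ 350. -432.   28.] [ 400. -375.   61.] [ 304. -468.    2.]
top mortar 0.47 [173. 197.] 899 [519. 373.   2.] [562. 404.  18.] [477. 336.  -3.]
top lotion_bottle 0.89 [466. 191.] 540 [ 541. -405.   82.] [ 569. -388.  120.] [ 517. -433.   20.]
top weigh_tray 0.58 [175. 194.] 925 [521. 373.   2.] [563. 405.  18.] [477. 336.  -4.]
```

Run:
```python
from h import *
a=cv2.imread("pics/scene.png")[180:310,270:430]; b=cv2.imread("pics/top.png")[130:250,215:375]
a=cv2.resize(a,(640,520),interpolation=cv2.INTER_CUBIC)[:290+230]
b=cv2.resize(b,(640,480),interpolation=cv2.INTER_CUBIC)
cv2.imwrite("pics/a.png",a); cv2.imwrite("pics/b.png",b)
for c in ["scene","top"]:
    W=np.load(c+".npy").reshape(-1,3)
    roi=(abs(W[:,0]-550)<90)&(abs(W[:,1]-45)<160)
    T=W[roi&(W[:,2]>92)&(W[:,2]<115)]
    A=np.c_[T[:,:2]-[550,42],np.ones(len(T))]; k=np.linalg.lstsq(A,T[:,2],rcond=None)[0]
    print(c,"mould",len(T),T.mean(0),k,cv2.minAreaRect(T[:,:2].astype(np.float32)))
    B=W[roi&(W[:,2]>40)&(W[:,2]<53)&((W[:,1]>102)|(W[:,1]<-15))]
    print(np.round(B[np.argsort(B[:,1])],0).astype(int).tolist())
```

```text
scene mould 519 [552.51397821  44.79993649 100.16853639] [-5.20328474e-02  5.77651431e-03  1.00283172e+02] ((551.1690063476562, 42.88751220703125), (42.901912689208984, 100.8165054321289), 14.514188766479492)
[[572, -114, 47], [580, -114, 50], [564, -114, 49], [568, -114, 49], [560, -114, 51], [584, -114, 50], [576, -114, 47], [581, -114, 47], [597, -113, 48], [577, -113, 53], [561, -113, 48], [593, -113, 49], [574, -113, 46], [598, -112, 45], [586, -112, 48], [594, -112, 42], [590, -112, 48], [566, -112, 49], [590, -112, 52], [575, -111, 44], [595, -111, 48], [591, -111, 45], [567, -111, 46], [571, -111, 50], [572, -111, 46], [584, -111, 43], [580, -110, 49], [560, -110, 46], [584, -110, 49], [561, -109, 51], [589, -109, 49], [565, -109, 50], [594, -108, 45], [582, -108, 48], [575, -107, 48], [587, -107, 45], [591, -107, 49], [572, -106, 45], [568, -106, 51], [572, -106, 50], [580, -106, 49], [585, -105, 49], [569, -105, 48], [590, -104, 41], [566, -104, 50], [594, -104, 49], [574, -104, 45], [562, -104, 43], [595, -104, 46], [579, -103, 50], [587, -103, 48], [564, -102, 41], [568, 
[... 7213 characters left out ...]
1, 147, 43], [539, 148, 44], [534, 148, 43], [533, 149, 48], [539, 150, 45], [536, 150, 44], [531, 150, 42], [539, 153, 46], [531, 153, 43], [536, 153, 42], [534, 153, 40], [531, 155, 46], [539, 155, 46], [533, 155, 44], [536, 156, 42], [530, 157, 48], [536, 158, 46], [533, 158, 44], [528, 158, 40], [536, 161, 45], [531, 161, 43], [533, 161, 43], [528, 161, 41], [533, 163, 47], [530, 163, 46], [536, 163, 45], [528, 163, 43], [528, 166, 45], [531, 166, 43], [536, 166, 42], [533, 167, 42], [530, 168, 46], [533, 168, 47], [536, 169, 45], [528, 169, 42], [530, 171, 47], [528, 171, 45], [525, 171, 42], [533, 172, 43], [533, 174, 43], [640, 198, 52], [638, 199, 46], [634, 201, 51], [632, 204, 49]]
```

View pics/a.png

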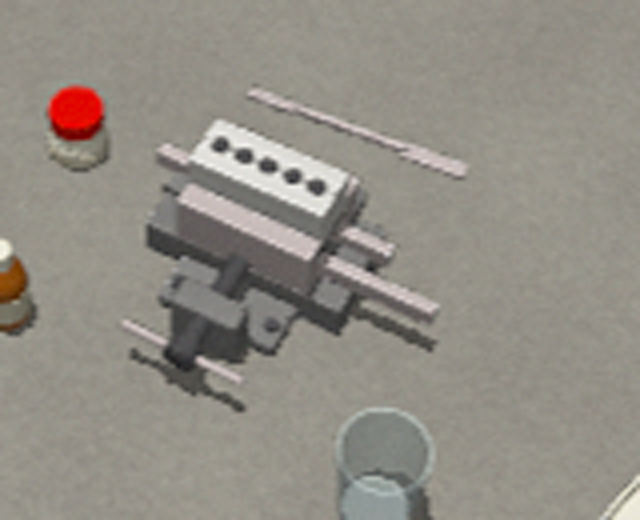

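View pics/b.png

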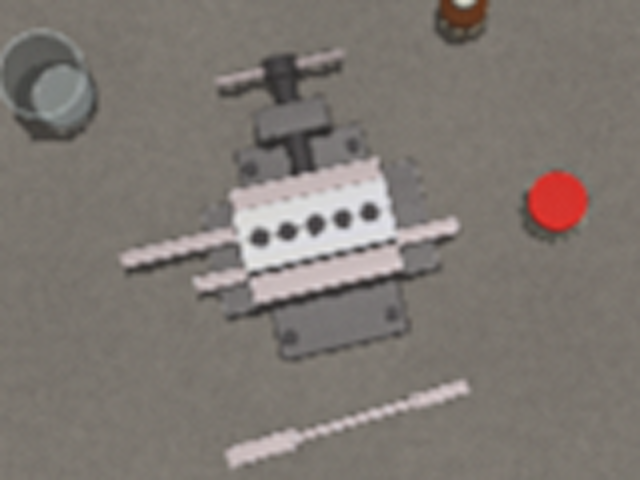

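Units first: shifts go in shares of 750 mm and turns go in shares of 120 degrees. So 200 mm / 750 = 0.2667, 160 mm / 750 = 0.2133, -2 degrees / 120 = -0.0167.

{"op": "send_rows", "data": {
  "moves": [
    [[1,0.036,0.0533,0,0,0,0],[1,0.072,0.1067,0,0,0,0],[1,0.1093,0.16,0,0,0,0],[1,0.1453,0.2133,0,0,0,-0.0083],[1,0.1827,0.2667,0,0,0,-0.0167]]
  ],
  "squeeze": 40
}}

```text
time: 1.7
eef_pos: [314.6, -397.8, 239.6]
orientation: [[0.969, 0.248, 0.0], [0.248, -0.969, -0.001], [0.0, 0.001, -1.0]]
contact_force: [1.7, -0.4, 0.5]
gripper_width: 12.1
finger_force: 0.0
```

To row units: 200 mm / 750 = 0.2667, 160 mm / 750 = 0.2133.

{"op": "send_rows", "data": {
  "moves": [
    [[1,0.036,0.0533,0,0,0,0],[1,0.072,0.1067,0,0,0,0],[1,0.1093,0.16,0,0,0,0],[1,0.1453,0.2133,0,0,0,0],[1,0.1827,0.2667,0,0,0,0]]
  ]
}}

```text
time: 2.2
eef_pos: [451.6, -197.8, 239.7]
orientation: [[0.969, 0.249, 0.001], [0.249, -0.969, -0.001], [0.0, 0.001, -1.0]]
contact_force: [0.4, -0.6, -0.2]
gripper_width: -0.5
finger_force: 0.0
```

To row units: 240 mm / 750 = 0.32, 192 mm / 750 = 0.256.

{"op": "send_rows", "data": {
  "moves": [
    [[1,0.016,0.064,0,0,0,0],[1,0.032,0.128,0,0,0,0],[1,0.048,0.192,0,0,0,0],[1,0.064,0.256,0,0,0,0],[1,0.0747,0.32,0,0,0,0]]
  ]
}}

```text
time: 2.7
eef_pos: [507.2, 42.4, 239.7]
orientation: [[0.969, 0.249, 0.001], [0.249, -0.969, -0.0], [0.001, 0.0, -1.0]]
contact_force: [-0.1, -0.4, 0.4]
gripper_width: -0.2
finger_force: 0.0
```

To row units: 172 mm / 750 = 0.2293, 144 mm / 750 = 0.192.

{"op": "send_rows", "data": {
  "moves": [
    [[1,0.0067,0.064,0,0,0,0],[1,0.0133,0.128,0,0,0,0],[1,0.02,0.192,0,0,0,0],[1,0.024,0.2293,-0.04,0,0,0],[1,0.024,0.2293,-0.04,0,0,0]]
  ]
}}

```text
time: 3.2
eef_pos: [522.4, 216.7, 206.2]
orientation: [[0.967, 0.255, -0.005], [0.255, -0.967, 0.001], [-0.004, -0.002, -1.0]]
contact_force: [-1.1, -0.7, 0.4]
gripper_width: 0.1
finger_force: 0.0
```

To row units: -168 mm / 750 = -0.224, -140 mm / 750 = -0.1867.

{"op": "send_rows", "data": {
  "moves": [
    [[1,-0.0027,-0.008,-0.0667,0,0,0],[1,-0.0027,-0.008,-0.1333,0,0,0],[1,-0.0027,-0.008,-0.1867,0,0,0],[1,-0.0027,-0.008,-0.224,0,0,0],[1,-0.0027,-0.008,-0.224,0,0,0]]
  ]
}}

```text
time: 3.7
eef_pos: [520.8, 204.5, 38.1]
orientation: [[0.969, 0.248, -0.006], [0.248, -0.969, -0.002], [-0.006, 0.001, -1.0]]
contact_force: [0.3, -0.6, -0.1]
gripper_width: 0.0
finger_force: 0.0
```

Run:
```python
from h import *
for i in range(4):
    s=state(); print(s["eef_pos"],s["contact_force"])
    if i<3: get_image("top")
p,d=get_image("wrist"); cv2.imwrite("pics/w1.png",p[:,:,::-1])
m=camera_model("wrist"); print(m)
```

```text
[520.82330184 204.46298152  38.05187489] [ 0.32420699 -0.62982401 -0.08015096]
[522.24213503 205.48340418  40.6662337 ] [0.26795539 0.35687146 0.36592289]
[523.36114345 206.23397426  42.34506028] [ 0.22152783 -0.53217983  0.35833049]
[523.9735649  206.64239345  43.22763751] [-0.25683647 -0.40655197 -0.89081371]
{'fx': 309.70691628693146, 'fy': 309.70691628693146, 'cx': 317.8792683460087, 'cy': 202.39615258385072, 'R': array([[ 2.48609118e-01, -9.68603869e-01,  2.26971981e-04],
       [-9.26679412e-01, -2.37780265e-01,  2.91076988e-01],
       [-2.81884327e-01, -7.25747234e-02, -9.56699606e-01]]), 't': array([ 68.85110569, 554.51015437, 355.12549814])}
```

View pics/w1.png

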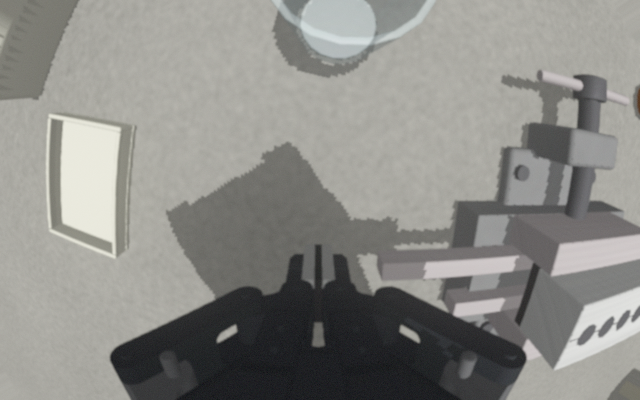

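To row units: -53 mm / 750 = -0.0707, -49 mm / 750 = -0.0653.

{"op": "send_rows", "data": {
  "moves": [
    [[1,0.0053,-0.02,0,0,0,0],[1,0.0093,-0.0387,0,0,0,0],[1,0.0133,-0.0547,0,0,0,0],[1,0.0167,-0.0653,0,0,0,0],[1,0.018,-0.0707,0,0,0,0]]
  ]
}}

```text
time: 4.4
eef_pos: [537.5, 153.1, 42.5]
orientation: [[0.969, 0.248, 0.002], [0.248, -0.969, 0.001], [0.002, -0.001, -1.0]]
contact_force: [-2.3, 6.4, 9.3]
gripper_width: 0.3
finger_force: 4.6
```

```bash
cat >> h.py <<'E'
Y=np.array([-.249,.969]);X=np.array([.969,.249]);C=np.array([550.,41.])
def barscan():
    out={}
    for c in ["scene","top"]:
        p,d=get_image(c); W=cloud(c,d).reshape(-1,3); W=W[np.isfinite(W[:,0])]
        x=(W[:,:2]-C)@X; y=(W[:,:2]-C)@Y
        for n,x0 in (("drawn",14),("inner",-14)):
            m=(abs(x-x0)<8)&(W[:,2]>38)&(W[:,2]<54)&(abs(y)>52)&(abs(y)<150)
            hi=np.sort(y[m&(y>0)])[-6:]; lo=np.sort(y[m&(y<0)])[:6]
            print(c,n,m.sum(),np.round(hi,1),np.round(lo,1))
        m=(abs(x)<15)&(abs(y)<46)&(W[:,2]>78)&(W[:,2]<115)
        if m.sum()>40: print("top plane (x slope,y slope,z)",np.round(np.linalg.lstsq(np.c_[x[m],y[m],np.ones(m.sum())],W[m,2],rcond=None)[0],3),m.sum())
    s=state(); e=s["eef_pos"]; r=np.array(e[:2])-C
    print(s["time"],np.round(e,1),"vise xy",np.round([r@X,r@Y],1),np.round(s["contact_force"],1))
E
python3 - <<'E'
from h import *
barscan()
E
```

```text
scene drawn 119 [117.7 120.7 121.1 123.3 124.9 125.4] [-80.4 -80.  -79.1 -79.1 -78.6 -78. ]
scene inner 58 [52.9 67.1 68.3] [-149.9 -149.  -147.7 -147.2 -147.1 -146.6]
top plane (x slope,y slope,z) [-5.00000e-03  3.00000e-02  1.00719e+02] 305
top drawn 58 [60.2 60.9 62.5 63.2 66.4 69. ] [-83.1 -82.3 -81.5 -81.  -80.  -79.8]
top inner 94 [59.9 60.3 61.  61.4 62.1 63.1] [-149.4 -149.2 -149.  -148.3 -147.8 -147.5]
top plane (x slope,y slope,z) [-1.1000e-02  3.0000e-02  9.8521e+01] 410
4.5 [537.4 152.9  42.3] vise xy [ 15.6 111.6] [0.  0.8 0.7]
```

To row units: -8 mm / 750 = -0.0107, -6 mm / 750 = -0.008.

{"op": "send_rows", "data": {
  "moves": [
    [[1,0.0007,-0.0027,0,0,0,0],[1,0.0013,-0.0053,0,0,0,0],[1,0.002,-0.008,0,0,0,0],[1,0.0027,-0.0107,0,0,0,0],[1,0.0027,-0.0107,0,0,0,0]]
  ]
}}

```text
time: 5.0
eef_pos: [538.5, 145.0, 41.2]
orientation: [[0.969, 0.249, -0.0], [0.249, -0.969, -0.0], [-0.0, 0.0, -1.0]]
contact_force: [0.4, 2.3, 1.2]
gripper_width: -0.2
finger_force: 0.6
```

```bash
sed -i 's/abs(y)<150/abs(y)<115/' h.py
python3 - <<'E'
from h import *
barscan()
E
```

```text
scene drawn 113 [ 91.6  93.8  94.5 109.7 110.5 111.5] [-89.8 -89.2 -89.  -86.6 -85.8 -85.8]
scene inner 41 [57.8 59.  59.7 62.  62.6] [-89.8 -89.  -88.6 -87.3 -87.1 -86.3]
top plane (x slope,y slope,z) [2.10000e-02 2.70000e-02 1.00687e+02] 277
top drawn 62 [54.9 55.9 58.3] [-91.4 -91.  -90.1 -89.3 -88.8 -88. ]
top inner 66 [52.4 53.2 54.  54.7 56.6] [-91.9 -91.  -90.5 -89.9 -89.2 -88.4]
top plane (x slope,y slope,z) [-1.2000e-02  2.4000e-02  9.8547e+01] 409
5.1 [538.2 144.9  41.1] vise xy [ 14.5 103.7] [0.2 1.1 0.5]
```

To row units: 85 mm / 750 = 0.1133, 80 mm / 750 = 0.1067.

{"op": "send_rows", "data": {
  "moves": [
    [[1,-0.0053,0.02,0,0,0,0],[1,-0.0053,0.02,0.06,0,0,0],[1,-0.0053,0.02,0.1133,0,0,0],[1,0,-0.0347,0.1133,0,0,0],[1,0.004,-0.0933,0.1067,0,0,0]]
  ]
}}

```text
time: 5.6
eef_pos: [542.0, 77.2, 123.2]
orientation: [[0.967, 0.253, 0.004], [0.253, -0.967, 0.0], [0.004, 0.001, -1.0]]
contact_force: [0.7, -1.2, 0.1]
gripper_width: 0.2
finger_force: 0.0
```

To row units: -9 mm / 750 = -0.012, -6 mm / 750 = -0.008.

{"op": "send_rows", "data": {
  "moves": [
    [[1,0,0,0,0,0,0],[1,0,0,0,0,0,0],[1,0,0,-0.008,0,0,0],[1,0,0,-0.012,0,0,0],[1,0,0,-0.012,0,0,0]]
  ]
}}

```text
time: 6.1
eef_pos: [540.7, 76.7, 111.6]
orientation: [[0.968, 0.251, -0.001], [0.251, -0.968, 0.0], [-0.001, -0.0, -1.0]]
contact_force: [-0.4, -0.1, 1.1]
gripper_width: 0.3
finger_force: 0.0
```

Run:
```python
from h import *
barscan()
```

```text
scene drawn 119 [88.  88.2 88.8 89.  89.5 90.6] [-89.7 -88.3 -88.  -87.4 -86.1 -85.9]
scene inner 99 [88.7 88.8 88.9 89.4 89.4 89.7] [-89.2 -88.8 -88.4 -88.2 -87.4 -85.5]
top plane (x slope,y slope,z) [-2.00000e-03  4.60000e-02  1.01344e+02] 265
top drawn 58 [] [-91.4 -90.7 -90.  -89.3 -88.9 -88.1]
top inner 60 [] [-91.8 -90.9 -90.5 -89.7 -89.2 -88.5]
top plane (x slope,y slope,z) [7.000e-03 4.400e-02 9.944e+01] 115
6.2 [541.1  76.3 112.1] vise xy [ 0.2 36.4] [ 0.   0.  -0.4]
```

To row units: -3 mm / 750 = -0.004, -2 mm / 750 = -0.0027.

{"op": "send_rows", "data": {
  "moves": [
    [[1,0,0,-0.0013,0,0,0],[1,0,0,-0.0027,0,0,0],[1,0,0,-0.004,0,0,0],[1,0,0,-0.004,0,0,0]]
  ]
}}

```text
time: 6.6
eef_pos: [541.3, 75.5, 109.3]
orientation: [[0.968, 0.249, 0.0], [0.249, -0.968, -0.0], [0.0, 0.0, -1.0]]
contact_force: [0.4, -0.0, 0.2]
gripper_width: -0.2
finger_force: 0.0
```

{"op": "send_rows", "data": {
  "moves": [
    [[1,0,0,-0.0007,0,0,0],[1,0,0,-0.0013,0,0,0],[1,0,0,-0.002,0,0,0],[1,0,0,-0.002,0,0,0]]
  ]
}}

```text
time: 7.0
eef_pos: [541.6, 75.8, 108.5]
orientation: [[0.968, 0.249, 0.001], [0.249, -0.968, -0.0], [0.001, 0.0, -1.0]]
contact_force: [-2.6, -0.1, 5.9]
gripper_width: -0.3
finger_force: 3.2
```

To row units: -1 mm / 750 = -0.0013, -0.5 mm / 750 = -0.0007.

{"op": "send_rows", "data": {
  "moves": [
    [[1,0,0,-0.0007,0,0,0],[1,0,0,-0.0013,0,0,0],[1,0,0,-0.0013,0,0,0]]
  ]
}}

```text
time: 7.3
eef_pos: [541.6, 75.8, 107.5]
orientation: [[0.968, 0.249, 0.001], [0.249, -0.968, -0.0], [0.001, 0.0, -1.0]]
contact_force: [-2.3, 0.4, 7.6]
gripper_width: 0.0
finger_force: 3.3
```

To row units: -1 mm / 750 = -0.0013, -0.5 mm / 750 = -0.0007.

{"op": "send_rows", "data": {
  "moves": [
    [[1,0,0,-0.0007,0,0,0],[1,0,0,-0.0013,0,0,0],[1,0,0,-0.0013,0,0,0]]
  ]
}}

```text
time: 7.6
eef_pos: [541.6, 75.7, 106.5]
orientation: [[0.968, 0.249, 0.001], [0.249, -0.968, -0.0], [0.001, 0.0, -1.0]]
contact_force: [-2.2, 0.3, 6.5]
gripper_width: 0.1
finger_force: 3.3
```

{"op": "send_rows", "data": {
  "moves": [
    [[1,0,0,-0.0007,0,0,0],[1,0,0,-0.0013,0,0,0],[1,0,0,-0.0013,0,0,0]]
  ]
}}

```text
time: 7.9
eef_pos: [541.6, 75.7, 105.5]
orientation: [[0.968, 0.249, 0.001], [0.249, -0.968, -0.0], [0.001, 0.0, -1.0]]
contact_force: [-1.9, -0.1, 6.5]
gripper_width: -0.2
finger_force: 3.3
```

To row units: -2 mm / 750 = -0.0027, -1.8 mm / 750 = -0.0024.

{"op": "send_rows", "data": {
  "moves": [
    [[1,0,0,-0.0008,0,0,0],[1,0,0,-0.0016,0,0,0],[1,0,0,-0.0024,0,0,0],[1,0,0,-0.0027,0,0,0]]
  ]
}}

```text
time: 8.3
eef_pos: [541.6, 75.7, 103.5]
orientation: [[0.968, 0.249, 0.001], [0.249, -0.968, -0.0], [0.001, 0.0, -1.0]]
contact_force: [-2.1, -0.1, 7.3]
gripper_width: -0.0
finger_force: 3.6
```

Run:
```python
from h import *
barscan()
```

```text
scene drawn 115 [88.3 88.8 89.9 90.  90.1 90.3] [-89.2 -89.1 -87.9 -86.2 -86.1 -86. ]
scene inner 104 [87.3 87.7 88.4 88.9 89.8 89.9] [-88.9 -87.3 -87.2 -87.1 -86.5 -86. ]
top plane (x slope,y slope,z) [3.1000e-02 9.1000e-02 9.7006e+01] 271
top drawn 57 [] [-91.5 -90.9 -89.9 -89.5 -88.7 -88.2]
top inner 60 [] [-91.8 -91.1 -90.5 -89.8 -89.1 -88.6]
top plane (x slope,y slope,z) [-2.8000e-02 -2.1000e-02  9.1284e+01] 112
8.4 [541.6  75.8 103.5] vise xy [ 0.5 35.8] [-1.6 -0.4  6.1]
```

To row units: -68 mm / 750 = -0.0907, -34 mm / 750 = -0.0453.

{"op": "send_rows", "data": {
  "moves": [
    [[1,0,0,0.0133,0,0,0],[1,0.012,-0.0453,0.0133,0,0,0],[1,0.0227,-0.0907,0.0107,0,0,0],[1,0.0227,-0.0907,0.008,0,0,0],[1,0.0227,-0.0907,0.0067,0,0,0]]
  ]
}}

```text
time: 8.9
eef_pos: [558.4, 6.7, 108.0]
orientation: [[0.969, 0.247, -0.0], [0.247, -0.969, 0.0], [-0.0, -0.0, -1.0]]
contact_force: [-0.1, 0.8, -0.5]
gripper_width: 0.4
finger_force: 0.0
```

{"op": "send_rows", "data": {
  "moves": [
    [[1,0,0,-0.0007,0,0,0],[1,0,0,-0.0013,0,0,0],[1,0,0,-0.002,0,0,0],[1,0,0,-0.0027,0,0,0],[1,0,0,-0.0027,0,0,0]]
  ]
}}

```text
time: 9.4
eef_pos: [558.2, 7.8, 105.8]
orientation: [[0.968, 0.25, -0.0], [0.25, -0.968, -0.0], [-0.0, 0.0, -1.0]]
contact_force: [-0.1, -0.3, 0.4]
gripper_width: 0.1
finger_force: 0.0
```

To row units: -2 mm / 750 = -0.0027, -1.5 mm / 750 = -0.002.

{"op": "send_rows", "data": {
  "moves": [
    [[1,0,0,-0.0007,0,0,0],[1,0,0,-0.0013,0,0,0],[1,0,0,-0.002,0,0,0],[1,0,0,-0.0027,0,0,0],[1,0,0,-0.0027,0,0,0]]
  ]
}}

```text
time: 9.9
eef_pos: [558.3, 7.5, 103.8]
orientation: [[0.968, 0.249, -0.0], [0.249, -0.968, -0.0], [-0.0, 0.0, -1.0]]
contact_force: [-0.1, -0.0, 0.8]
gripper_width: -0.1
finger_force: 0.0
```

To row units: -1.5 mm / 750 = -0.002, -1 mm / 750 = -0.0013.

{"op": "send_rows", "data": {
  "moves": [
    [[1,0,0,-0.0007,0,0,0],[1,0,0,-0.0013,0,0,0],[1,0,0,-0.002,0,0,0],[1,0,0,-0.002,0,0,0]]
  ]
}}

```text
time: 10.3
eef_pos: [558.3, 7.5, 102.3]
orientation: [[0.968, 0.249, -0.0], [0.249, -0.968, -0.0], [-0.0, 0.0, -1.0]]
contact_force: [0.0, -0.4, 0.1]
gripper_width: 0.2
finger_force: 0.0
```

{"op": "send_rows", "data": {
  "moves": [
    [[1,0,0,-0.0007,0,0,0],[1,0,0,-0.0013,0,0,0],[1,0,0,-0.002,0,0,0],[1,0,0,-0.002,0,0,0]]
  ]
}}

```text
time: 10.7
eef_pos: [558.6, 7.4, 101.4]
orientation: [[0.968, 0.249, 0.001], [0.249, -0.968, -0.0], [0.001, 0.001, -1.0]]
contact_force: [-2.5, -0.2, 6.2]
gripper_width: 0.2
finger_force: 3.2
```

To row units: -1.5 mm / 750 = -0.002, -1 mm / 750 = -0.0013.

{"op": "send_rows", "data": {
  "moves": [
    [[1,0,0,-0.0007,0,0,0],[1,0,0,-0.0013,0,0,0],[1,0,0,-0.002,0,0,0],[1,0,0,-0.002,0,0,0]]
  ]
}}

```text
time: 11.1
eef_pos: [558.6, 7.5, 100.0]
orientation: [[0.968, 0.249, 0.001], [0.249, -0.968, -0.0], [0.001, 0.001, -1.0]]
contact_force: [-2.0, -0.6, 7.3]
gripper_width: 0.3
finger_force: 3.3
```

To row units: 68 mm / 750 = 0.0907, 34 mm / 750 = 0.0453.

{"op": "send_rows", "data": {
  "moves": [
    [[1,0,0,0.0133,0,0,0],[1,-0.012,0.0453,0.0133,0,0,0],[1,-0.0227,0.0907,0.0107,0,0,0],[1,-0.0227,0.0907,0.008,0,0,0],[1,-0.0227,0.0907,0.0067,0,0,0]]
  ]
}}

```text
time: 11.6
eef_pos: [541.2, 76.3, 104.7]
orientation: [[0.968, 0.251, 0.0], [0.251, -0.968, -0.0], [0.0, 0.0, -1.0]]
contact_force: [0.0, -0.4, -0.4]
gripper_width: 0.2
finger_force: 0.0
```

To row units: -3 mm / 750 = -0.004, -2.8 mm / 750 = -0.0037.

{"op": "send_rows", "data": {
  "moves": [
    [[1,0,0,-0.0011,0,0,0],[1,0,0,-0.0021,0,0,0],[1,0,0,-0.0029,0,0,0],[1,0,0,-0.0037,0,0,0],[1,0,0,-0.004,0,0,0]]
  ]
}}

```text
time: 12.1
eef_pos: [541.7, 75.0, 101.7]
orientation: [[0.969, 0.249, 0.001], [0.249, -0.969, -0.001], [0.0, 0.001, -1.0]]
contact_force: [-2.1, -1.5, 5.1]
gripper_width: -0.2
finger_force: 2.8
```

To row units: -2 mm / 750 = -0.0027, -1.5 mm / 750 = -0.002.

{"op": "send_rows", "data": {
  "moves": [
    [[1,0,0,-0.0007,0,0,0],[1,0,0,-0.0013,0,0,0],[1,0,0,-0.002,0,0,0],[1,0,0,-0.0027,0,0,0],[1,0,0,-0.0027,0,0,0]]
  ]
}}

```text
time: 12.6
eef_pos: [541.7, 75.3, 100.0]
orientation: [[0.969, 0.249, 0.001], [0.249, -0.969, -0.0], [0.001, 0.001, -1.0]]
contact_force: [-3.2, -0.7, 8.2]
gripper_width: 0.3
finger_force: 3.9
```

To row units: -1.5 mm / 750 = -0.002, -1 mm / 750 = -0.0013.

{"op": "send_rows", "data": {
  "moves": [
    [[1,0,0,-0.0007,0,0,0],[1,0,0,-0.0013,0,0,0],[1,0,0,-0.002,0,0,0],[1,0,0,-0.002,0,0,0]]
  ]
}}

```text
time: 13.0
eef_pos: [541.6, 75.7, 98.9]
orientation: [[0.968, 0.249, 0.001], [0.249, -0.968, -0.0], [0.001, 0.0, -1.0]]
contact_force: [-5.5, -1.0, 12.4]
gripper_width: -0.5
finger_force: 6.1
```

To row units: -0.5 mm / 750 = -0.0007, -0.4 mm / 750 = -0.0005.

{"op": "send_rows", "data": {
  "moves": [
    [[1,0,0,-0.0003,0,0,0],[1,0,0,-0.0005,0,0,0],[1,0,0,-0.0007,0,0,0],[1,0,0,-0.0007,0,0,0]]
  ]
}}

```text
time: 13.4
eef_pos: [541.6, 75.8, 98.8]
orientation: [[0.968, 0.249, 0.001], [0.249, -0.968, -0.0], [0.001, 0.001, -1.0]]
contact_force: [-5.8, 0.2, 16.0]
gripper_width: -0.1
finger_force: 8.0
```

To row units: -0.3 mm / 750 = -0.0004, -0.2 mm / 750 = -0.0003.

{"op": "send_rows", "data": {
  "moves": [
    [[1,0,0,-0.0001,0,0,0],[1,0,0,-0.0003,0,0,0],[1,0,0,-0.0004,0,0,0],[1,0,0,-0.0004,0,0,0]]
  ]
}}

```text
time: 13.8
eef_pos: [541.6, 75.8, 98.7]
orientation: [[0.968, 0.249, 0.001], [0.249, -0.968, -0.0], [0.001, 0.001, -1.0]]
contact_force: [-7.4, -1.3, 18.6]
gripper_width: -0.2
finger_force: 9.1
```

{"op": "send_rows", "data": {
  "moves": [
    [[1,0,0,-0.0001,0,0,0],[1,0,0,-0.0001,0,0,0],[1,0,0,-0.0001,0,0,0],[1,0,0,-0.0001,0,0,0]]
  ]
}}

```text
time: 14.2
eef_pos: [541.7, 75.8, 98.6]
orientation: [[0.968, 0.249, 0.001], [0.249, -0.968, -0.0], [0.001, 0.001, -1.0]]
contact_force: [-7.7, -2.2, 19.3]
gripper_width: -0.2
finger_force: 9.4
```

{"op": "send_rows", "data": {
  "moves": [
    [[1,0,0,0.0133,0,0,0],[1,0.012,-0.0453,0.0133,0,0,0],[1,0.0227,-0.0907,0.0107,0,0,0],[1,0.0227,-0.0907,0.008,0,0,0],[1,0.0227,-0.0907,0.0067,0,0,0]]
  ]
}}

```text
time: 14.7
eef_pos: [558.3, 6.7, 101.7]
orientation: [[0.969, 0.247, -0.0], [0.247, -0.969, 0.0], [-0.0, -0.0, -1.0]]
contact_force: [0.2, 0.4, 0.3]
gripper_width: 0.3
finger_force: 0.0
```

To row units: -2.4 mm / 750 = -0.0032, -1.8 mm / 750 = -0.0024.

{"op": "send_rows", "data": {
  "moves": [
    [[1,0,0,-0.0008,0,0,0],[1,0,0,-0.0016,0,0,0],[1,0,0,-0.0024,0,0,0],[1,0,0,-0.0032,0,0,0],[1,0,0,-0.0032,0,0,0]]
  ]
}}

```text
time: 15.2
eef_pos: [558.3, 7.8, 99.5]
orientation: [[0.968, 0.25, -0.0], [0.25, -0.968, -0.0], [-0.0, 0.0, -1.0]]
contact_force: [0.0, 0.7, -0.9]
gripper_width: -0.1
finger_force: 0.0
```

To row units: -1.5 mm / 750 = -0.002, -1 mm / 750 = -0.0013.

{"op": "send_rows", "data": {
  "moves": [
    [[1,0,0,-0.0007,0,0,0],[1,0,0,-0.0013,0,0,0],[1,0,0,-0.002,0,0,0],[1,0,0,-0.002,0,0,0]]
  ]
}}

```text
time: 15.6
eef_pos: [558.5, 7.5, 98.7]
orientation: [[0.968, 0.249, 0.0], [0.249, -0.968, -0.0], [0.0, 0.0, -1.0]]
contact_force: [-3.1, 0.3, 7.7]
gripper_width: 0.7
finger_force: 3.5
```

Both ends now at about the same height. I'll go on gently.

To row units: -0.8 mm / 750 = -0.0011, -0.6 mm / 750 = -0.0008.

{"op": "send_rows", "data": {
  "moves": [
    [[1,0,0,-0.0004,0,0,0],[1,0,0,-0.0008,0,0,0],[1,0,0,-0.0011,0,0,0],[1,0,0,-0.0011,0,0,0]]
  ]
}}

```text
time: 16.0
eef_pos: [558.7, 7.5, 98.6]
orientation: [[0.968, 0.249, 0.001], [0.249, -0.968, -0.001], [0.001, 0.001, -1.0]]
contact_force: [-5.1, -0.8, 14.4]
gripper_width: 0.1
finger_force: 6.8
```

To row units: -0.5 mm / 750 = -0.0007, -0.4 mm / 750 = -0.0005.

{"op": "send_rows", "data": {
  "moves": [
    [[1,0,0,-0.0003,0,0,0],[1,0,0,-0.0005,0,0,0],[1,0,0,-0.0007,0,0,0],[1,0,0,-0.0007,0,0,0]]
  ]
}}

```text
time: 16.4
eef_pos: [558.8, 7.4, 98.5]
orientation: [[0.968, 0.249, 0.001], [0.249, -0.968, -0.001], [0.001, 0.001, -1.0]]
contact_force: [-6.2, -1.5, 18.0]
gripper_width: -0.1
finger_force: 8.8
```

To row units: -0.3 mm / 750 = -0.0004.

{"op": "send_rows", "data": {
  "moves": [
    [[1,0,0,-0.0004,0,0,0],[1,0,0,-0.0004,0,0,0],[1,0,0,-0.0004,0,0,0],[1,0,0,-0.0004,0,0,0],[1,0,0,-0.0004,0,0,0]]
  ]
}}

```text
time: 16.9
eef_pos: [558.8, 7.4, 98.4]
orientation: [[0.968, 0.249, 0.001], [0.249, -0.968, -0.001], [0.001, 0.001, -1.0]]
contact_force: [-7.8, -1.2, 20.0]
gripper_width: -0.2
finger_force: 10.0
```

To row units: 68 mm / 750 = 0.0907, 34 mm / 750 = 0.0453.

{"op": "send_rows", "data": {
  "moves": [
    [[1,0,0,0.0133,0,0,0],[1,-0.012,0.0453,0.0133,0,0,0],[1,-0.0227,0.0907,0.0107,0,0,0],[1,-0.0227,0.0907,0.0067,0,0,0],[1,-0.0227,0.0907,0.0053,0,0,0]]
  ]
}}

```text
time: 17.4
eef_pos: [541.1, 76.2, 100.4]
orientation: [[0.968, 0.251, -0.0], [0.251, -0.968, -0.0], [-0.0, 0.0, -1.0]]
contact_force: [0.1, -0.5, -0.7]
gripper_width: -0.3
finger_force: 0.0
```

To row units: -2.6 mm / 750 = -0.0035, -2.3 mm / 750 = -0.0031.

{"op": "send_rows", "data": {
  "moves": [
    [[1,0,0,-0.0008,0,0,0],[1,0,0,-0.0016,0,0,0],[1,0,0,-0.0024,0,0,0],[1,0,0,-0.0031,0,0,0],[1,0,0,-0.0035,0,0,0]]
  ]
}}

```text
time: 17.9
eef_pos: [541.7, 74.7, 98.7]
orientation: [[0.969, 0.248, 0.001], [0.248, -0.969, -0.001], [0.0, 0.001, -1.0]]
contact_force: [-4.5, -3.2, 11.9]
gripper_width: -0.0
finger_force: 6.2
```

To row units: -0.8 mm / 750 = -0.0011, -0.4 mm / 750 = -0.0005.

{"op": "send_rows", "data": {
  "moves": [
    [[1,0,0,-0.0005,0,0,0],[1,0,0,-0.0011,0,0,0],[1,0,0,-0.0011,0,0,0]]
  ]
}}

```text
time: 18.2
eef_pos: [541.9, 74.7, 98.6]
orientation: [[0.969, 0.248, 0.001], [0.248, -0.969, -0.001], [0.001, 0.001, -1.0]]
contact_force: [-7.1, -3.1, 18.0]
gripper_width: -0.0
finger_force: 8.7
```

To row units: -0.3 mm / 750 = -0.0004.

{"op": "send_rows", "data": {
  "moves": [
    [[1,0,0,-0.0004,0,0,0],[1,0,0,-0.0004,0,0,0],[1,0,0,-0.0004,0,0,0],[1,0,0,-0.0004,0,0,0],[1,0,0,-0.0004,0,0,0]]
  ]
}}

```text
time: 18.7
eef_pos: [541.9, 74.8, 98.6]
orientation: [[0.969, 0.248, 0.001], [0.248, -0.969, -0.001], [0.001, 0.002, -1.0]]
contact_force: [-7.6, -3.7, 19.9]
gripper_width: -0.1
finger_force: 9.8
```

{"op": "send_rows", "data": {
  "moves": [
    [[1,0,0,0.0133,0,0,0],[1,0.012,-0.0453,0.0133,0,0,0],[1,0.0227,-0.0907,0.0107,0,0,0],[1,0.0227,-0.0907,0.0067,0,0,0],[1,0.0227,-0.0907,0.0053,0,0,0]]
  ]
}}

```text
time: 19.2
eef_pos: [558.3, 6.5, 100.5]
orientation: [[0.969, 0.247, -0.0], [0.247, -0.969, 0.0], [-0.0, -0.0, -1.0]]
contact_force: [-0.1, 1.5, 0.1]
gripper_width: 0.3
finger_force: 0.0
```

To row units: -2.6 mm / 750 = -0.0035, -2.3 mm / 750 = -0.0031.

{"op": "send_rows", "data": {
  "moves": [
    [[1,0,0,-0.0008,0,0,0],[1,0,0,-0.0016,0,0,0],[1,0,0,-0.0024,0,0,0],[1,0,0,-0.0031,0,0,0],[1,0,0,-0.0035,0,0,0]]
  ]
}}

```text
time: 19.7
eef_pos: [558.4, 8.2, 98.7]
orientation: [[0.968, 0.25, 0.0], [0.25, -0.968, 0.0], [0.0, -0.0, -1.0]]
contact_force: [-2.9, 0.7, 7.0]
gripper_width: -0.2
finger_force: 3.7
```

To row units: -0.8 mm / 750 = -0.0011, -0.4 mm / 750 = -0.0005.

{"op": "send_rows", "data": {
  "moves": [
    [[1,0,0,-0.0005,0,0,0],[1,0,0,-0.0011,0,0,0],[1,0,0,-0.0011,0,0,0]]
  ]
}}

```text
time: 20.0
eef_pos: [558.5, 8.1, 98.6]
orientation: [[0.968, 0.25, 0.001], [0.25, -0.968, -0.0], [0.001, 0.0, -1.0]]
contact_force: [-5.5, 0.9, 12.5]
gripper_width: -0.0
finger_force: 6.1
```

To row units: -1.1 mm / 750 = -0.0015, -0.9 mm / 750 = -0.0012.

{"op": "send_rows", "data": {
  "moves": [
    [[1,0,0,-0.0007,0,0,0],[1,0,0,-0.0012,0,0,0],[1,0,0,-0.0015,0,0,0],[1,0,0,-0.0015,0,0,0],[1,0,0,-0.0015,0,0,0]]
  ]
}}

```text
time: 20.5
eef_pos: [558.8, 8.0, 98.4]
orientation: [[0.968, 0.25, 0.001], [0.25, -0.968, -0.001], [0.001, 0.001, -1.0]]
contact_force: [-9.4, 0.7, 21.6]
gripper_width: 0.2
finger_force: 10.6
```

{"op": "send_rows", "data": {
  "moves": [
    [[1,0,0,0,0,0,0],[1,0,0,0,0,0,0],[1,0,0,0,0,0,0]]
  ]
}}

```text
time: 20.8
eef_pos: [558.8, 8.1, 98.4]
orientation: [[0.968, 0.25, 0.001], [0.25, -0.968, -0.001], [0.001, 0.001, -1.0]]
contact_force: [-8.1, -0.6, 21.1]
gripper_width: 0.0
finger_force: 10.6
```

To row units: 68 mm / 750 = 0.0907, 34 mm / 750 = 0.0453.

{"op": "send_rows", "data": {
  "moves": [
    [[1,0,0,0.0133,0,0,0],[1,-0.012,0.0453,0.0133,0,0,0],[1,-0.0227,0.0907,0.0107,0,0,0],[1,-0.0227,0.0907,0.0067,0,0,0],[1,-0.0227,0.0907,0.0053,0,0,0]]
  ]
}}

```text
time: 21.3
eef_pos: [541.1, 76.3, 100.2]
orientation: [[0.968, 0.251, -0.0], [0.251, -0.968, -0.0], [-0.0, 0.0, -1.0]]
contact_force: [0.9, -1.0, -1.3]
gripper_width: -0.0
finger_force: 0.0
```

To row units: -2.6 mm / 750 = -0.0035, -2.3 mm / 750 = -0.0031.

{"op": "send_rows", "data": {
  "moves": [
    [[1,0,0,-0.0008,0,0,0],[1,0,0,-0.0016,0,0,0],[1,0,0,-0.0024,0,0,0],[1,0,0,-0.0031,0,0,0],[1,0,0,-0.0035,0,0,0]]
  ]
}}

```text
time: 21.8
eef_pos: [541.8, 74.6, 98.6]
orientation: [[0.969, 0.248, 0.001], [0.248, -0.969, -0.001], [0.0, 0.001, -1.0]]
contact_force: [-5.5, -2.0, 13.5]
gripper_width: -0.1
finger_force: 6.9
```

To row units: -0.7 mm / 750 = -0.0009, -0.4 mm / 750 = -0.0005.

{"op": "send_rows", "data": {
  "moves": [
    [[1,0,0,-0.0005,0,0,0],[1,0,0,-0.0009,0,0,0],[1,0,0,-0.0009,0,0,0]]
  ]
}}

```text
time: 22.1
eef_pos: [541.9, 74.7, 98.6]
orientation: [[0.969, 0.248, 0.001], [0.248, -0.969, -0.001], [0.001, 0.001, -1.0]]
contact_force: [-7.5, -3.5, 18.7]
gripper_width: 0.2
finger_force: 9.0
```

To row units: -0.25 mm / 750 = -0.0003.

{"op": "send_rows", "data": {
  "moves": [
    [[1,0,0,-0.0003,0,0,0],[1,0,0,-0.0003,0,0,0],[1,0,0,-0.0003,0,0,0],[1,0,0,-0.0003,0,0,0],[1,0,0,-0.0003,0,0,0]]
  ]
}}

```text
time: 22.6
eef_pos: [541.9, 74.7, 98.5]
orientation: [[0.969, 0.248, 0.001], [0.248, -0.969, -0.001], [0.001, 0.002, -1.0]]
contact_force: [-8.3, -2.5, 19.6]
gripper_width: 0.2
finger_force: 10.0
```

To row units: 84 mm / 750 = 0.112, 45 mm / 750 = 0.06.

{"op": "send_rows", "data": {
  "moves": [
    [[1,0,0,0.02,0,0,0],[1,-0.0053,0.06,0.02,0,0,0],[1,-0.0093,0.112,0.02,0,0,0],[1,-0.0093,0.112,0.02,0,0,0],[1,-0.0093,0.112,0.02,0,0,0]]
  ]
}}

```text
time: 23.1
eef_pos: [534.3, 160.2, 112.1]
orientation: [[0.968, 0.251, 0.0], [0.251, -0.968, 0.0], [0.0, -0.0, -1.0]]
contact_force: [1.3, -0.2, -0.0]
gripper_width: 0.1
finger_force: 0.0
```

Run:
```python
from h import *
barscan()
```

```text
scene drawn 117 [88.  88.5 88.6 89.  89.7 89.8] [-89.7 -89.2 -88.6 -85.9 -85.8 -84.9]
scene inner 103 [87.2 87.6 87.8 88.3 88.9 89.3] [-88.8 -88.4 -87.8 -86.7 -86.1 -86.1]
top plane (x slope,y slope,z) [-1.2000e-02  2.0000e-03  9.1151e+01] 304
top drawn 109 [84.7 84.7 85.6 86.6 87.1 87.4] [-91.5 -90.9 -90.1 -89.5 -88.8 -88.2]
top inner 107 [81.7 82.3 82.9 83.1 84.3 85.1] [-91.5 -91.2 -90.7 -89.9 -89.3 -88.5]
top plane (x slope,y slope,z) [ 3.3000e-02 -3.0000e-03  8.8987e+01] 407
23.2 [534.7 158.2 111.7] vise xy [ 14.4 117.3] [ 0.9 -0.4  0.3]
```

To row units: -70 mm / 750 = -0.0933, -40 mm / 750 = -0.0533.

{"op": "send_rows", "data": {
  "moves": [
    [[1,0,0,-0.0533,0,0,0],[1,0,0,-0.0933,0,0,0],[1,0.002,-0.008,-0.0933,0,0,0],[1,0.0036,-0.0147,-0.0933,0,0,0],[1,0.0036,-0.0147,-0.0933,0,0,0]]
  ]
}}

```text
time: 23.7
eef_pos: [538.6, 147.0, 43.4]
orientation: [[0.969, 0.247, 0.002], [0.247, -0.969, -0.0], [0.002, 0.001, -1.0]]
contact_force: [0.5, -0.6, 0.7]
gripper_width: 0.3
finger_force: 0.0
```

To row units: -1 mm / 750 = -0.0013, -0.5 mm / 750 = -0.0007.

{"op": "send_rows", "data": {
  "moves": [
    [[1,0,0,0,0,0,0],[1,0,0,0,0,0,0],[1,0.0002,-0.0007,0,0,0,0],[1,0.0003,-0.0013,0,0,0,0],[1,0.0003,-0.0013,0,0,0,0]]
  ]
}}

```text
time: 24.2
eef_pos: [537.3, 147.5, 41.8]
orientation: [[0.968, 0.249, 0.0], [0.249, -0.968, -0.0], [0.0, 0.0, -1.0]]
contact_force: [0.2, 0.7, 0.4]
gripper_width: 0.3
finger_force: 0.0
```

To row units: -1.5 mm / 750 = -0.002, -1 mm / 750 = -0.0013.

{"op": "send_rows", "data": {
  "moves": [
    [[1,0.0001,-0.0007,0,0,0,0],[1,0.0003,-0.0013,0,0,0,0],[1,0.0005,-0.002,0,0,0,0],[1,0.0005,-0.002,0,0,0,0]]
  ]
}}

```text
time: 24.6
eef_pos: [537.7, 145.9, 41.6]
orientation: [[0.968, 0.249, -0.0], [0.249, -0.968, -0.0], [-0.0, 0.0, -1.0]]
contact_force: [-1.0, -0.7, -0.5]
gripper_width: -0.1
finger_force: 0.0
```

To row units: -0.6 mm / 750 = -0.0008, -0.3 mm / 750 = -0.0004.

{"op": "send_rows", "data": {
  "moves": [
    [[1,0.0001,-0.0004,0,0,0,0],[1,0.0002,-0.0008,0,0,0,0],[1,0.0002,-0.0008,0,0,0,0]]
  ]
}}

```text
time: 24.9
eef_pos: [537.8, 145.3, 41.6]
orientation: [[0.968, 0.249, -0.0], [0.249, -0.968, -0.0], [-0.0, 0.0, -1.0]]
contact_force: [-0.2, -0.3, -0.5]
gripper_width: 0.3
finger_force: 0.0
```

To row units: -0.3 mm / 750 = -0.0004, 0.07 mm / 750 = 0.0001.

{"op": "send_rows", "data": {
  "moves": [
    [[1,0.0001,-0.0004,0,0,0,0],[1,0.0001,-0.0004,0,0,0,0]]
  ]
}}

```text
time: 25.1
eef_pos: [537.9, 145.1, 41.7]
orientation: [[0.968, 0.249, 0.0], [0.249, -0.968, -0.0], [0.0, 0.0, -1.0]]
contact_force: [-0.4, 0.3, -0.3]
gripper_width: 0.2
finger_force: 0.0
```

To row units: -0.3 mm / 750 = -0.0004, 0.07 mm / 750 = 0.0001.

{"op": "send_rows", "data": {
  "moves": [
    [[1,0.0001,-0.0004,0,0,0,0],[1,0.0001,-0.0004,0,0,0,0]]
  ]
}}

```text
time: 25.3
eef_pos: [538.0, 144.9, 41.7]
orientation: [[0.968, 0.249, 0.0], [0.249, -0.968, 0.0], [0.0, -0.0, -1.0]]
contact_force: [0.0, 0.9, 0.7]
gripper_width: 0.3
finger_force: 0.1
```

To row units: -0.2 mm / 750 = -0.0003, 0.05 mm / 750 = 0.0001.

{"op": "send_rows", "data": {
  "moves": [
    [[1,0.0001,-0.0003,0,0,0,0],[1,0.0001,-0.0003,0,0,0,0]]
  ]
}}

```text
time: 25.5
eef_pos: [538.0, 144.8, 41.7]
orientation: [[0.968, 0.249, 0.0], [0.249, -0.968, 0.0], [0.0, -0.0, -1.0]]
contact_force: [-0.1, 0.9, 0.2]
gripper_width: -0.1
finger_force: 0.6
```

Contact has begun; small increments.

To row units: -0.2 mm / 750 = -0.0003, 0.05 mm / 750 = 0.0001.

{"op": "send_rows", "data": {
  "moves": [
    [[1,0.0001,-0.0003,0,0,0,0],[1,0.0001,-0.0003,0,0,0,0]]
  ]
}}

```text
time: 25.7
eef_pos: [538.0, 144.7, 41.7]
orientation: [[0.968, 0.249, -0.0], [0.249, -0.968, 0.0], [0.0, -0.0, -1.0]]
contact_force: [-1.4, 1.3, -0.2]
gripper_width: -0.1
finger_force: 1.2
```

To row units: -0.2 mm / 750 = -0.0003, 0.05 mm / 750 = 0.0001.

{"op": "send_rows", "data": {
  "moves": [
    [[1,0.0001,-0.0003,0,0,0,0],[1,0.0001,-0.0003,0,0,0,0]]
  ]
}}

```text
time: 25.9
eef_pos: [538.0, 144.7, 41.7]
orientation: [[0.968, 0.25, -0.0], [0.25, -0.968, 0.0], [0.0, -0.0, -1.0]]
contact_force: [-1.0, 3.3, 0.3]
gripper_width: -0.2
finger_force: 1.9
```

{"op": "send_rows", "data": {
  "moves": [
    [[1,0.0001,-0.0003,0,0,0,0],[1,0.0001,-0.0003,0,0,0,0]]
  ]
}}

```text
time: 26.1
eef_pos: [538.0, 144.6, 41.7]
orientation: [[0.968, 0.25, -0.0], [0.25, -0.968, 0.001], [0.0, -0.001, -1.0]]
contact_force: [-1.8, 4.0, -0.2]
gripper_width: -0.2
finger_force: 2.6
```

{"op": "send_rows", "data": {
  "moves": [
    [[1,0,0,0,0,0,0],[1,0,0,0,0,0,0],[1,0,0,0,0,0,0],[1,0,0,0,0,0,0]]
  ]
}}

```text
time: 26.5
eef_pos: [538.0, 144.6, 41.7]
orientation: [[0.968, 0.25, -0.0], [0.25, -0.968, 0.001], [0.0, -0.001, -1.0]]
contact_force: [-2.0, 4.0, -0.6]
gripper_width: -0.1
finger_force: 2.5
```

Run:
```python
from h import *
for i in range(4):
    s=state(); print(np.round(s["eef_pos"],2),np.round(s["contact_force"],1),s["finger_force"]); get_image("top")
```

```text
[538.01 144.6   41.71] [-2.   4.  -0.6] 2.546319747925736
[538.01 144.62  41.71] [-1.5  4.5 -0.2] 2.54640009108698
[538.01 144.6   41.72] [-0.5  4.8  0.3] 2.5459136071731336
[538.02 144.62  41.72] [-1.2  4.8 -0.3] 2.5467210612259805
```

To row units: 110 mm / 750 = 0.1467, 75 mm / 750 = 0.1.

{"op": "send_rows", "data": {
  "moves": [
    [[1,-0.0013,0.0053,0,0,0,0],[1,-0.0053,0.0213,0,0,0,0],[1,-0.008,0.0333,0.04,0,0,0],[1,-0.008,0.0333,0.1,0,0,0],[1,-0.008,0.0333,0.1467,0,0,0]]
  ]
}}

```text
time: 27.2
eef_pos: [531.9, 170.1, 153.8]
orientation: [[0.968, 0.25, 0.001], [0.25, -0.968, -0.0], [0.001, 0.0, -1.0]]
contact_force: [0.7, -0.2, 0.5]
gripper_width: -0.0
finger_force: 0.0
```

To row units: 60 mm / 750 = 0.08, 30 mm / 750 = 0.04.

{"op": "send_rows", "data": {
  "moves": [
    [[1,0,0.04,0.0133,0,0,0],[1,0,0.08,0.0133,0,0,0],[1,0,0.08,0.0133,0,0,0],[1,0,0.08,0.0133,0,0,0]]
  ]
}}

```text
time: 27.6
eef_pos: [531.7, 229.8, 161.5]
orientation: [[0.968, 0.251, -0.0], [0.251, -0.968, -0.001], [-0.0, 0.0, -1.0]]
contact_force: [0.2, 0.1, -0.2]
gripper_width: -0.1
finger_force: 0.0
```

Run:
```python
from h import *
barscan()
p,d=get_image("scene"); cv2.imwrite("pics/end.png",cv2.resize(p[170:320,250:450,::-1],(800,600),interpolation=cv2.INTER_CUBIC))
```

```text
scene drawn 116 [87.7 88.1 88.9 89.1 89.6 90.4] [-90.  -88.7 -88.7 -88.5 -87.4 -86.1]
scene inner 99 [87.8 88.8 89.2 89.7 89.8 90. ] [-90.  -88.1 -86.7 -86.5 -85.2 -84.9]
top plane (x slope,y slope,z) [3.0000e-03 3.0000e-03 9.1286e+01] 315
top drawn 109 [85.  85.9 86.7 87.1 87.9 88.2] [-91.5 -90.9 -90.  -89.2 -88.9 -88.3]
top inner 109 [84.1 85.  85.8 86.2 86.6 87.7] [-91.7 -91.1 -90.4 -89.9 -88.9 -88.4]
top plane (x slope,y slope,z) [-2.0000e-02  4.0000e-03  8.9007e+01] 404
27.7 [532.2 228.1 161.3] vise xy [ 29.3 185.7] [-1.1 -0.6 -0.2]
```

View pics/end.png

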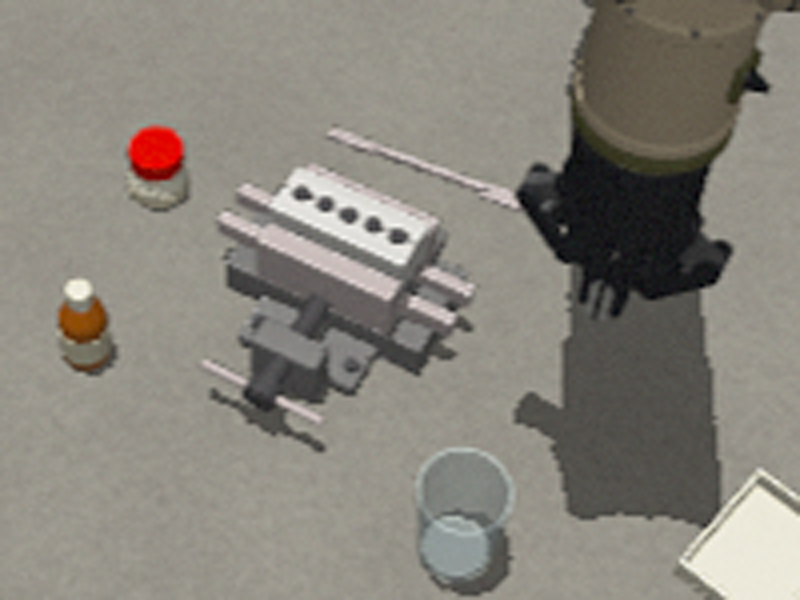

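The picture shows the mould level and low in the jaws. Both bars stick out equally, with ends at about (225,222)/(450,320) and (245,195)/(470,292). The bystanders have not moved.

```bash
python3 -c "
from station import *
print(sign_off())"
```

```text
the job is handed in; nothing more can be done
None
```

The job is handed in, verdict not shown: the drawn bar is centred by camera to within 2–3 mm, the mould was pressed at about 20 N at each end until neither sank further and reads level along its length, and the bar held a push of about 4.5 N without sliding.

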